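Press the lever to hold open the shielded sample well

ROBOT

A 6-joint arm with a two-finger parallel gripper is mounted at the origin on the work surface. World frame = base frame: x ahead of the robot, y to its left, z up, the work surface at z = 0. Lengths are in m, angles in rad, forces in N, time in s.
With the tool pointing down it reaches from about 0.375 to 0.9 m from the base axis. Payload 3.1 kg.
Tool frame: the origin (TCP) lies at the very end of the fingers, on their centre line; the grasp point (between the pads) lies 19 mm behind it (manip.tcp_to_grasp is the distance from the TCP to the grasp point, in m); z points along the fingers, y is the line along which they close (so a half turn about z gives the same grasp; the last joint's range is limited). The gripper opens to 85 mm and grips with 20 to 120 N. Pads are 22 mm wide; open, the fingers measure 114 mm over their backs; the gripper's body (76 mm by 85 mm) begins 54 mm behind the grasp point. The pads swing forward as they close: fully open they stand 13 mm farther back than shut.
Start: joints at [-1.391, 0.527, 1.433, -0, 1.181, -0.178], TCP at [0.219, -0.585, 0.231] pointing down, gripper open.
Joint ranges: [-3.08, 3.08], [-0.75, 2.2], [0.22, 2.44], [-1.43, 4.57], [0, 2.65], [-2.85, 2.85]. Speed limits (rad/s): [2.79, 2.79, 3.14, 3.14, 3.14, 3.14].

INTERFACE

Orientations are given as a unit quaternion [x, y, z, w].
In Python, from station import manip gives the robot as it stands. The module is installed in compiled form; this text tells all that it offers.
- The arm moves only by the tool step_arm, never from a script. Its argument "commands" is one flat list of numbers, 6 for each row, row after row: the shift along the tool's x, y, z in m, then the turn, a rotation vector about the tool's x, y, z in degrees. A call has exactly 10 rows; each row is the pose to reach, as a shift and turn from the pose commanded when the call began, along the tool's axes at that moment; what a row does not reach only later rows make up. A row lasts 1/10 s, in which the tool goes at most 50 mm and 8.59 degrees, less where a joint would pass 70% of its speed; a pose out of reach is approached as far as the arm can. A call with a gripper value outside its range is refused whole. "jaw" is the opening in per cent of the stroke, from 0 (shut) to 100 (fully open), set as the call begins (left out, the last holds). The fingers move at their own pace and stop on an object; "grip_force" is the grip in N (left out, the last holds). Time passes only in rows, so rows that repeat a pose let the fingers close, or fill a call up. It gives the time, the measured TCP pose, the force, the opening and the grip force at its end, in the units of the state.
- manip.sense(): the state, without advancing time (a new reading comes with each control period).
- manip.snapshot(name): name is "side" or "top"; returns a dict with "pixels" (400x640x3 uint8, blue, green, red), "fx", "fy", "cx", "cy" (pixels), "R" (3x3) and "t" (3): a world point X has camera coordinates R X + t. Camera axes: x right, y down, z forward; pixel columns grow to the right and rows downward; lengths in m; the calibration is good to about 2 mm. A picture is of the moment at which its call begins. There is no depth.
- manip.sign_off(): hands the job in; it is judged then, once.
The state is a dict: "t": time; "q": joint angles; "qd": joint speeds; "tau": joint torques, N m; "tcp_pos": TCP position; "tool_rot": TCP orientation; "force": force on the tool from outside, world axes, zero at the start; "ft_torque": the same for the moment, N m; "finger_gap": opening from 0.0 (shut) to 1.0 (fully open); "gripper_force": force on a finger pad.
Only numpy, scipy, OpenCV 4.12 (cv2) and the standard library are available. Lean on these libraries where they do the work, as an engineer would, in place of code of your own. Each camera call takes 0.05 s, during which the arm holds its last target. There are 200 camera calls.

TASK

Open the shielded sample well with a fingertip: push the red catch's tab outward, away from the lever, as far as it slides, then press the green pad on the lever's long end all the way down so that the heavy yellow flap rises. Finish while still holding the pad down with the flap open. Never touch the flap itself, and leave the bottle, jar, beaker and tip box standing where they are.

Things in the scene. Friction and masses are not known exactly. Their poses are not given: they have to be found in the camera images.
- well: shielded sample well, fixed to the bench. Origin on the bench (height 0) straight below the lever's pivot. Its +x axis runs along the lever from the pivot towards the white box (98 long, 140 wide, 71 high, begins 92 mm from the origin) with the yellow flap; the lever's long end points along -x; its +y axis is level, across the lever, to the side where the red catch's tab stands. z up
- pivot (a point): centre of the lever's pivot between two blue cheeks (top 105 mm above the bench), 85 mm above the bench; axes as the well's
- lever_angle (a joint): lever angle, rad. About 0 at rest (long end high, sloping up 0.28 rad away from the pivot), grows as the long end goes down, hard stop at 0.52 (long end sloping down 0.24). Steel bar 24 wide, 12 thick; short arm 80 mm, with a brass roller that bears on the underside of the flap's lip. Unless it is held down the flap's weight returns it to 0. Pressing takes about 4 to 10 N at the pad; while the red catch's post stands below the bar the lever goes down only about 0.07 rad
- lever: the steel lever with its green pad; origin at the pivot, x along the bar to the short end, z square to its top
- pad_top (a point): centre of the top face of the green press pad (50 along the lever, 44 wide, 10 thick) on the lever's long end, 200 mm from the pivot along the bar; about 156 mm above the bench at rest, about 53 mm at the lever's stop (it moves on an arc round the pivot); z is normal to the pad, x along the bar to the pivot
- flap_angle (a joint): flap angle, rad: 0 shut, about 0.38 when the lever is at its stop; hinged on the box's far side, falls shut by its weight
- flap: heavy yellow shield flap, plate 120 x 136 x 22, 2.4 to 4.3 kg, lying on the white box and overhanging it by 30 mm towards the pivot; origin on the hinge line, the lower edge far from the lever, 72 mm above the bench
- catch (a joint): red safety catch, a slide on a dark rail, m: near 0 its post (30 x 30, top 102 mm above the bench) stands below the lever, 110 mm from the pivot; the post is clear of the bar from 0.03; hard stop at 0.055. It moves along the well's +y, is stiff (about 2 N) and stays where it is left.
- catch_tab (a point): centre of the upper part of that face of the catch's upright tab which looks to the lever (plate 60 along the lever, 12 thick, top 150 mm above the bench), 125 mm above the bench; 110 mm from the pivot along -x of the well, and 68 mm plus the catch value from the lever's centre line along +y. Open space of 56 mm between tab and bar for a fingertip from above. The post and the tab are joined only by a low bar, top 29 mm above the bench. Axes as the well's
- wash_bottle_mid (a point): white wash bottle with red cap, radius 32, 160 high, bystander; point at half its height, z along its axis
- sample_jar_mid (a point): amber jar with blue cap, radius 26, 70 high, bystander; point at half its height
- beaker_mid (a point): small glass beaker, rim radius 28, 70 high, bystander; point at half its height
- tip_box_mid (a point): blue pipette-tip box, 110 x 75 x 55 high, bystander; point at its centre

How it is judged:
By the outcome, as a careful person would: the job done as asked, in the order asked, and still so for the second after the job is handed in, while the arm keeps its last pose, push and grip.
It also fails if it takes over 45 s, if anything falls off the work surface, if the arm or the gripper's body presses on something with over 40 N, if the wrist force passes 120 N, or if a joint passes its speed limit or range.

## Working session

There is one attempt and no reset: what is moved stays moved. The work goes in short steps, Python scripts to look and compute and a tool call to move; the robot and the scene stay as the last step left them, time stands still between calls to the robot, and variables do not carry over. Pictures are saved under pics/ and viewed, at most 10 in all, crops included, and the job is handed in when it is done.

Besides the shell and the picture viewer there is one more tool, called as name(argument=value, ...) on one line, values as JSON. step_arm: Moves the arm, as the interface text tells. Its arguments: {"type":"object","properties":{"commands":{"type":"array","items":{"type":"number"}},"jaw":{"type":"number"},"grip_force":{"type":"number"}},"required":["commands"]}

```bash
mkdir -p pics; python3 - <<'E'
from station import manip
import cv2, pickle
d={}
for n in("side","top"):
    s=manip.snapshot(n); d[n]=s; cv2.imwrite(f"pics/{n}0.png",s["pixels"])
    print(n,s["fx"],s["cx"],s["cy"],s["R"],s["t"])
pickle.dump(d,open("d.pkl","wb"))
s=manip.sense(); print(s["t"],s["tcp_pos"],s["tool_rot"],s["force"])
E
```

```text
side 404.448143690801 322.39172670433635 202.42188078498967 [[-0.81093256 -0.58512928  0.00347931]
 [-0.44939309  0.61898518 -0.6441298 ]
 [ 0.37474556 -0.52390941 -0.76490829]] [0.55124801 0.28690034 0.65646963]
top 403.6302112896034 324.78919934276894 198.34119282946062 [[-0.02307424 -0.99940939 -0.02546471]
 [-0.99843457  0.02433492 -0.05036083]
 [ 0.05095076  0.02426281 -0.9984064 ]] [0.1302779  0.59325185 0.93765716]
0.1 [ 0.21879433 -0.58478019  0.23042932] [ 9.84037851e-01  1.77956669e-01  6.70577319e-06 -9.64797790e-04] [ 0.35939687 -0.34452231  0.02877065]
```

View pics/side0.png

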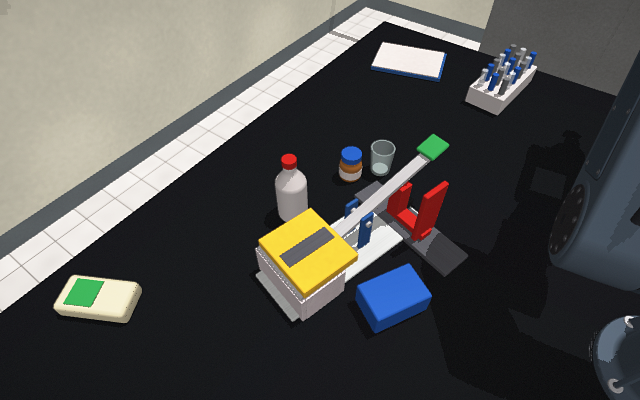

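View pics/top0.png

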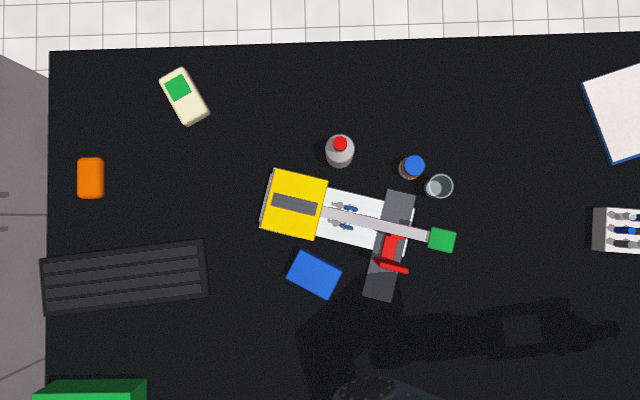

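Side view: green pad at about (433,147), flap (307,250), red tab (431,210), post (399,205). Top view: pad (441,240), flap (295,205), tab (393,267), and the blue tip box (314,275). I'll fit the well pose to these.

```bash
cat > h.py <<'E'
import numpy as np, cv2, pickle
from scipy.optimize import least_squares
def proj(s,X):
    c=X@np.array(s["R"]).T+np.array(s["t"]); return np.c_[s["fx"]*c[:,0]/c[:,2]+s["cx"],s["fy"]*c[:,1]/c[:,2]+s["cy"]]
def blob(s,lo,hi,box):
    m=cv2.inRange(cv2.cvtColor(s["pixels"],cv2.COLOR_BGR2HSV),lo,hi); k=np.zeros_like(m); x0,y0,x1,y1=box; k[y0:y1,x0:x1]=m[y0:y1,x0:x1]
    n,l,st,c=cv2.connectedComponentsWithStats(k); i=1+np.argmax(st[1:,4]); return c[i],cv2.boxPoints(cv2.minAreaRect(np.argwhere(l==i)[:,::-1].astype(np.float32))),l==i
def w2(p,X):
    c,s=np.cos(p[2]),np.sin(p[2]); return np.asarray(X)@np.array([[c,s,0],[-s,c,0],[0,0,1]])+[p[0],p[1],0]
E
python3 - <<'E'
from h import *
d=pickle.load(open("d.pkl","rb")); S,T=d["side"],d["top"]
g=((45,80,60),(85,255,255)); y=((20,120,80),(35,255,255)); r=((0,150,60),(8,255,255))
gt,gb,_=blob(T,*g,(410,215,470,265)); gs,gsb,_=blob(S,*g,(400,120,460,170))
yt,yb,_=blob(T,*y,(240,150,345,255)); 
rt,rb,_=blob(T,*r,(360,220,420,280)); rs,rsb,_=blob(S,*r,(380,170,460,250))
print(gt,gs,"\n",gb,"\n",gsb,"\nflap",yt,yb,"\nred",rt,rb,"\n",rs,rsb)
# fit pad top centre by triangulation, yaw from flap
pad=[-.1877,0,.156]
def res(p):
    return np.r_[(proj(T,w2(p,[pad]))-gt).ravel(),(proj(S,w2(p,[pad]))-gs).ravel(),(proj(T,w2(p,[[.122+p[3],0,.094]]))-yb.mean(0)).ravel()]
o=least_squares(res,[.5,-.1,1.5+0.2,0]); o=min((least_squares(res,[.5,-.1,a,0]) for a in(0,1.6,3.1,-1.6)),key=lambda o:o.cost)
p=o.x; print("pose",p,o.fun)
for c in(0,.01):
  q=[[-.08,.068+c,.15],[-.14,.068+c,.15],[-.08,.08+c,.15],[-.14,.08+c,.15]]
  print(c,proj(T,w2(p,q)).round(1).tolist(),proj(S,w2(p,q)).round(1).tolist())
for n,s in d.items():
  im=s["pixels"].copy()
  def dr(q,col):
    cv2.polylines(im,[np.round(proj(s,w2(p,q))*8).astype(np.int32)],True,col,1,cv2.LINE_AA,3)
  dr([[-.08,.068,.15],[-.14,.068,.15],[-.14,.08,.15],[-.08,.08,.15]],(255,255,0))
  dr([[.062,-.068,.094],[.062,.068,.094],[.182,.068,.094],[.182,-.068,.094]],(255,0,255))
  dr([[-.2117,-.022,.163],[-.2117,.022,.163],[-.1637,.022,.149],[-.1637,-.022,.149]],(255,0,255))
  dr([[-.095,-.015,.102],[-.095,.015,.102],[-.125,.015,.102],[-.125,-.015,.102]],(255,255,255))
  x0,y0=(250,110) if n=="side" else (255,140)
  cv2.imwrite(f"pics/{n}1.png",cv2.resize(im[y0:y0+190,x0:x0+220],None,fx=3,fy=3,interpolation=cv2.INTER_CUBIC))
E
```

```text
[441.67517007 239.47959184] [432.33138402 146.74658869] 
 [[426.15738 247.33113]
 [431.27213 225.59343]
 [457.13443 231.67867]
 [452.01968 253.41637]] 
 [[415.50006 148.50002]
 [434.50006 129.50002]
 [449.50006 144.50002]
 [430.50006 163.50002]] 
flap [294.23335694 203.89270538] [[259.8824  227.4706 ]
 [275.11768 166.52943]
 [328.7647  179.94121]
 [313.52942 240.88237]] 
red [390.41569282 254.2687813 ] [[371.94046 264.82648]
 [380.91714 230.71506]
 [416.40677 240.05441]
 [407.43008 274.16583]] 
 [417.32297804 208.98768077] [[381.21088 204.72845]
 [428.10223 161.44409]
 [464.2556  200.61023]
 [417.36426 243.89459]]
pose [ 0.45101154 -0.29766897 -1.83831973 -0.61813507] [-8.35764546e-01  3.55137755e-01  2.30972599e-01 -1.33037971e+00
 -2.22109975e-09  8.91543550e-09]
0 [[500.5, 219.8], [471.1, 212.5], [501.8, 214.0], [472.4, 206.8]] [[441.3, 109.7], [422.3, 120.8], [437.0, 107.0], [418.1, 118.0]]
0.01 [[501.6, 214.9], [472.2, 207.7], [502.9, 209.1], [473.6, 201.9]] [[437.7, 107.5], [418.8, 118.4], [433.5, 104.8], [414.5, 115.6]]
```

View pics/top1.png

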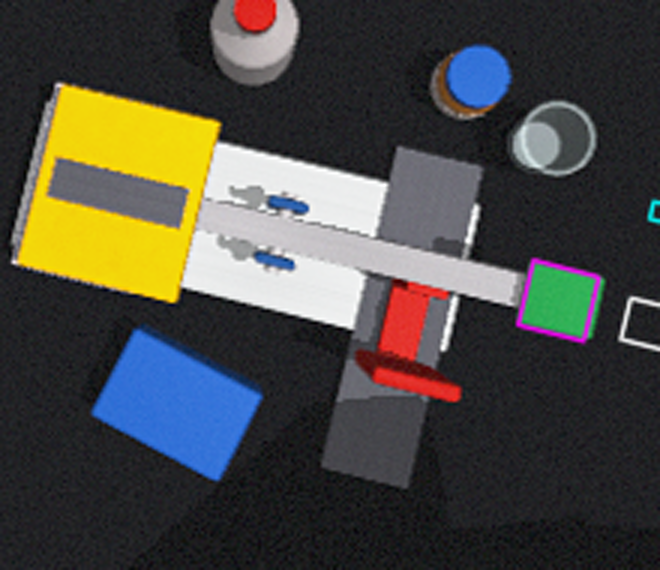

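View pics/side1.png

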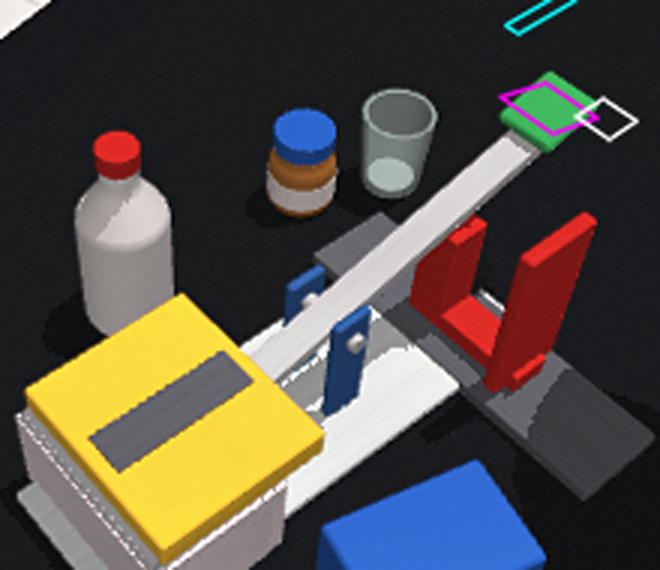

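The first fit converged half a turn off because the flap offset was free. I'll constrain it and re-check with the tab.

```bash
python3 - <<'E'
from h import *
d=pickle.load(open("d.pkl","rb")); S,T=d["side"],d["top"]
gt=np.array([441.67,239.48]);gs=np.array([432.9,146.2]);yb=np.array([294.3,203.7])
pad=[-.1877,0,.156]
def res(p):
    return np.r_[(proj(T,w2(p,[pad]))-gt).ravel(),(proj(S,w2(p,[pad]))-gs).ravel(),(proj(T,w2(p,[[.122+p[3],0,.094]]))-yb).ravel(),p[3]*200]
o=least_squares(res,[.5,-.1,1.3,0]); p=o.x; np.save("p.npy",p); print("pose",p,o.fun.round(2))
for n,s in d.items():
  im=cv2.resize(s["pixels"],None,fx=3,fy=3,interpolation=cv2.INTER_CUBIC)
  def dr(q,col):
    cv2.polylines(im,[np.round((proj(s,w2(p,q))+.5)*24-4).astype(np.int32)],True,col,1,cv2.LINE_AA,3)
  dr([[-.08,.068,.15],[-.14,.068,.15],[-.14,.08,.15],[-.08,.08,.15]],(255,255,0))
  dr([[.062,-.068,.094],[.062,.068,.094],[.182,.068,.094],[.182,-.068,.094]],(255,0,255))
  dr([[-.2117,-.022,.163],[-.2117,.022,.163],[-.1637,.022,.149],[-.1637,-.022,.149]],(255,0,255))
  dr([[-.095,-.015,.102],[-.095,.015,.102],[-.125,.015,.102],[-.125,-.015,.102]],(255,255,255))
  x0,y0=(340,110) if n=="side" else (340,170)
  c=im[3*y0:3*y0+390,3*x0:3*x0+390]
  d[n]=c
cv2.imwrite("pics/fit.png",np.hstack([d["side"],d["top"]]))
for nm,X in dict(pivot=[0,0,.085],pad=pad,tab=[-.11,.068,.125],tabstop=[-.11,.123,.125],gapmid=[-.11,.04,.12],padlow=[-.196,0,.053]).items(): print(nm,w2(p,[X])[0].round(4))
from scipy.spatial.transform import Rotation as R
from station import manip
print(R.from_quat(manip.sense()["tool_rot"]).as_matrix().round(3))
E
```

```text
pose [ 5.50031690e-01  6.36402792e-02  1.30317175e+00 -3.73190795e-04] [-0.46  0.46 -0.06 -0.94 -0.03 -0.01 -0.07]
pivot [0.55   0.0636 0.085 ]
pad [ 0.5004 -0.1174  0.156 ]
tab [ 0.4554 -0.0245  0.125 ]
tabstop [ 0.4023 -0.0099  0.125 ]
gapmid [ 0.4824 -0.0319  0.12  ]
padlow [ 0.4982 -0.1254  0.053 ]
[[ 0.937  0.35  -0.   ]
 [ 0.35  -0.937  0.002]
 [ 0.    -0.002 -1.   ]]
```

View pics/fit.png

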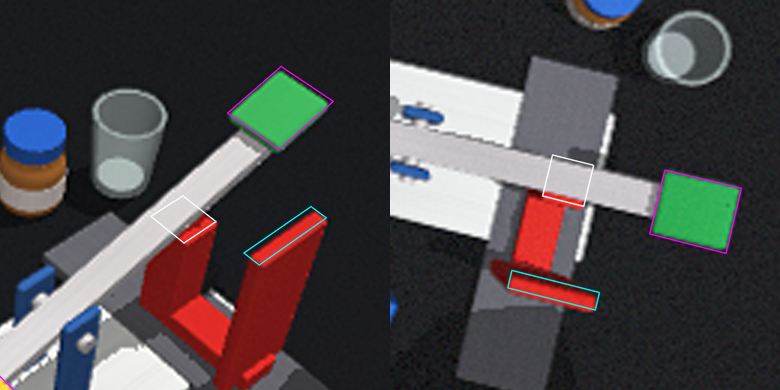

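Side and top overlays (tab, pad and post outlines) match the picture well, and the catch sits at about 3 mm. I'll move toward the gap with the fingers shut, aligning the tool to the well.

step_arm(commands=[0.03, -0.03, 0, 0, 0, 3.6, 0.06, -0.06, 0, 0, 0, 7.2, 0.09, -0.09, 0, 0, 0, 10.8, 0.12, -0.12, 0, 0, 0, 14.4, 0.15, -0.15, 0, 0, 0, 18, 0.18, -0.18, 0, 0, 0, 21.6, 0.21, -0.21, 0, 0, 0, 25.2, 0.24, -0.24, 0, 0, 0, 28.8, 0.27, -0.27, 0, 0, 0, 32.4, 0.3, -0.3, 0, 0, 0, 35.8], jaw=0, grip_force=60)

```text
t: 1.1
tcp_pos: [0.3951, -0.1976, 0.2312]
tool_rot: [0.991, -0.135, -0.0, -0.0]
force: [0.8, 0.3, -0.1]
finger_gap: -0.003
gripper_force: 0.0
```

```bash
cat >> h.py <<'E'
def st():
    from station import manip
    from scipy.spatial.transform import Rotation as R
    s=manip.sense(); p=np.load("p.npy"); c,n=np.cos(p[2]),np.sin(p[2]); dx=np.array(s["tcp_pos"])
    W=np.array([[c,n,0],[-n,c,0],[0,0,1]])
    print("t",round(s["t"],2),"tcp well",(W@(dx-[p[0],p[1],0])).round(4),"F well",(W@np.array(s["force"])).round(1),"gap",s["finger_gap"]);print((W@R.from_quat(s["tool_rot"]).as_matrix()).round(3).tolist(), np.round(s["q"],2))
E
python3 -c "from h import *;st()"
```

```text
t 1.1 tcp well [-0.2929  0.0803  0.2312] F well [ 0.5 -0.7 -0.1] gap -0.002900814693987553
[[-0.002, -1.0, 0.0], [-1.0, 0.002, 0.0], [-0.0, -0.0, -1.0]] [-0.72  0.28  1.87  0.    0.99  1.12]
```

step_arm(commands=[0.008, -0.036, 0, 0, 0, 0, 0.016, -0.073, 0, 0, 0, 0, 0.024, -0.11, 0, 0, 0, 0, 0.032, -0.147, 0, 0, 0, 0, 0.04, -0.183, 0, 0, 0, 0, 0.04, -0.183, 0, 0, 0, 0, 0.04, -0.183, 0.03, 0, 0, 0, 0.04, -0.183, 0.06, 0, 0, 0, 0.04, -0.183, 0.09, 0, 0, 0, 0.04, -0.183, 0.112, 0, 0, 0])

```text
t: 2.1
tcp_pos: [0.4805, -0.0337, 0.1176]
tool_rot: [0.991, -0.133, -0.001, -0.0]
force: [-0.2, -0.1, -0.5]
finger_gap: -0.002
gripper_force: 0.0
```

```bash
python3 -c "from h import *;st()"
```

```text
t 2.1 tcp well [-0.1122  0.0413  0.1176] F well [-0.1  0.1 -0.5] gap -0.0022481851974079513
[[0.0, -1.0, -0.0], [-1.0, -0.0, 0.002], [-0.002, 0.0, -1.0]] [-0.3   0.53  1.89 -0.    0.73  1.54]
```

step_arm(commands=[-0.007, -0.002, 0, 0, 0, 0, -0.014, -0.002, 0, 0, 0, 0, -0.021, -0.002, 0, 0, 0, 0, -0.028, -0.002, 0, 0, 0, 0, -0.035, -0.002, 0, 0, 0, 0, -0.042, -0.002, 0, 0, 0, 0, -0.049, -0.002, 0, 0, 0, 0, -0.056, -0.002, 0, 0, 0, 0, -0.062, -0.002, 0, 0, 0, 0, -0.066, -0.002, 0, 0, 0, 0])

```text
t: 3.1
tcp_pos: [0.4178, -0.0138, 0.1193]
tool_rot: [0.991, -0.133, -0.0, -0.0]
force: [2.2, -1.1, 0.5]
finger_gap: -0.003
gripper_force: 1.1
```

```bash
python3 -c "from h import *;st()"
```

```text
t 3.1 tcp well [-0.1096  0.1071  0.1193] F well [-0.5 -2.4  0.5] gap -0.002792762936800074
[[0.001, -1.0, 0.0], [-1.0, -0.001, 0.001], [-0.001, -0.0, -1.0]] [-0.3   0.47  2.04 -0.    0.63  1.54]
```

2.4 N is sliding friction, so it isn't at the stop yet. I'll keep pushing gently.

step_arm(commands=[-0.001, 0, 0, 0, 0, 0, -0.002, 0, 0, 0, 0, 0, -0.003, 0, 0, 0, 0, 0, -0.004, 0, 0, 0, 0, 0, -0.005, 0, 0, 0, 0, 0, -0.006, 0, 0, 0, 0, 0, -0.007, 0, 0, 0, 0, 0, -0.008, 0, 0, 0, 0, 0, -0.008, 0, 0, 0, 0, 0, -0.008, 0, 0, 0, 0, 0])

```text
t: 4.1
tcp_pos: [0.4133, -0.0126, 0.1194]
tool_rot: [0.991, -0.133, 0.003, 0.0]
force: [6.0, -1.1, -4.2]
finger_gap: -0.002
gripper_force: 3.2
```

```bash
python3 -c "from h import *;st()"
```

```text
t 4.1 tcp well [-0.1097  0.1117  0.1194] F well [ 0.5 -6.1 -4.2] gap -0.002401402410895991
[[0.0, -1.0, 0.0], [-1.0, -0.0, -0.005], [0.005, -0.0, -1.0]] [-0.3   0.46  2.06  0.    0.62  1.54]
```

step_arm(commands=[-0.001, 0, 0, 0, 0, 0, -0.002, 0, 0, 0, 0, 0, -0.003, 0, 0, 0, 0, 0, -0.004, 0, 0, 0, 0, 0, -0.005, 0, 0, 0, 0, 0, -0.005, 0, 0, 0, 0, 0, -0.005, 0, 0, 0, 0, 0, -0.005, 0, 0, 0, 0, 0, -0.005, 0, 0, 0, 0, 0, -0.005, 0, 0, 0, 0, 0])

```text
t: 5.1
tcp_pos: [0.4134, -0.0127, 0.1199]
tool_rot: [0.991, -0.134, 0.008, 0.001]
force: [13.0, -1.7, -8.4]
finger_gap: 0.002
gripper_force: 6.4
```

```bash
python3 -c "from h import *;st()"
```

```text
t 5.1 tcp well [-0.1098  0.1116  0.1199] F well [  1.8 -13.   -8.4] gap 0.002101519030233754
[[-0.001, -1.0, 0.0], [-1.0, 0.001, -0.016], [0.016, -0.0, -1.0]] [-0.3   0.46  2.07  0.    0.6   1.53]
```

The tab is at its hard stop: 13 N and no further motion. I'll back off, lift and go above the pad.

step_arm(commands=[0.012, 0, 0, 0, 0, 0, 0.025, 0, 0, 0, 0, 0, 0.03, 0, -0.03, 0, 0, 0, 0.03, 0, -0.065, 0, 0, 0, 0.03, 0, -0.1, 0, 0, 0, 0.05, 0.02, -0.1, 0, 0, 0, 0.075, 0.045, -0.1, 0, 0, 0, 0.1, 0.065, -0.1, 0, 0, 0, 0.12, 0.08, -0.1, 0, 0, 0, 0.12, 0.08, -0.1, 0, 0, 0])

```text
t: 6.1
tcp_pos: [0.5014, -0.1216, 0.2188]
tool_rot: [0.991, -0.134, -0.001, 0.0]
force: [-0.2, 0.0, -1.3]
finger_gap: -0.003
gripper_force: 0.0
```

```bash
python3 - <<'E'
from h import *;st()
from station import manip
o=[]
for n in("side","top"):
    s=manip.snapshot(n); o.append(s["pixels"][90:310,250:510])
cv2.imwrite("pics/c.png",cv2.resize(np.hstack(o),(780,330)))
E
```

```text
t 6.1 tcp well [-0.1915 -0.0021  0.2188] F well [-0.   0.2 -1.3] gap -0.0028009528946785927
[[-0.002, -1.0, -0.0], [-1.0, 0.002, 0.001], [-0.001, 0.0, -1.0]] [-0.45  0.4   1.72 -0.    1.03  1.39]
```

View pics/c.png

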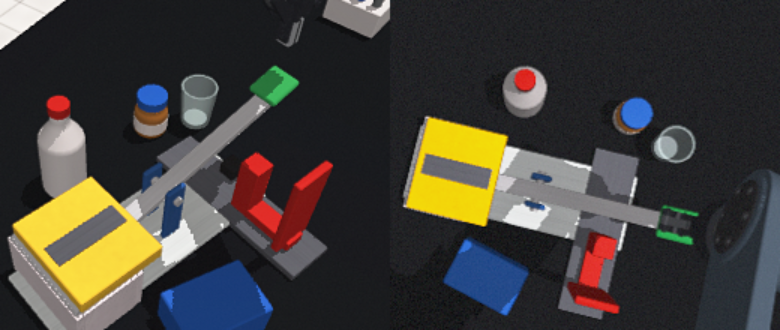

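The catch is fully out (post clear of the bar), the bystanders haven't moved, and the fingertip is above the pad. I'll press along the arc.

step_arm(commands=[-0.002, 0, 0.02, 0, 0, 0, -0.002, 0, 0.04, 0, 0, 0, -0.002, 0, 0.052, 0, 0, 0, -0.002, 0, 0.057, 0, 0, 0, -0.002, 0, 0.062, 0, 0, 0, -0.002, 0.001, 0.068, 0, 0, 0, -0.002, 0.002, 0.075, 0, 0, 0, -0.002, 0.003, 0.082, 0, 0, 0, -0.002, 0.004, 0.09, 0, 0, 0, -0.002, 0.005, 0.098, 0, 0, 0])

```text
t: 7.2
tcp_pos: [0.4983, -0.1252, 0.1226]
tool_rot: [0.991, -0.133, 0.001, 0.001]
force: [-2.5, -2.7, 7.3]
finger_gap: 0.001
gripper_force: 3.4
```

```bash
python3 -c "from h import *;st()"
```

```text
t 7.2 tcp well [-1.958e-01 -1.000e-04  1.226e-01] F well [-3.2  1.7  7.3] gap 0.0008346863661864666
[[0.002, -1.0, -0.002], [-1.0, -0.002, -0.003], [0.003, 0.002, -1.0]] [-0.46  0.54  1.81 -0.    0.78  1.38]
```

step_arm(commands=[0, 0.001, 0.008, 0, 0, 0, 0, 0.002, 0.016, 0, 0, 0, 0, 0.003, 0.024, 0, 0, 0, 0, 0.004, 0.032, 0, 0, 0, 0, 0.004, 0.04, 0, 0, 0, 0, 0.004, 0.047, 0, 0, 0, 0, 0.003, 0.054, 0, 0, 0, 0, 0.002, 0.06, 0, 0, 0, 0, 0.002, 0.065, 0, 0, 0, 0, 0.002, 0.068, 0, 0, 0])

```text
t: 8.2
tcp_pos: [0.498, -0.1263, 0.0542]
tool_rot: [0.991, -0.133, 0.001, 0.0]
force: [-0.8, 1.1, 12.7]
finger_gap: -0.003
gripper_force: 6.9
```

```bash
python3 -c "from h import *;st()"
```

```text
t 8.2 tcp well [-1.969e-01 -1.000e-04  5.420e-02] F well [ 0.8  1.  12.7] gap -0.002543294171284408
[[0.0, -1.0, -0.0], [-1.0, -0.0, -0.003], [0.003, 0.0, -1.0]] [-0.47  0.67  1.85  0.    0.62  1.37]
```

step_arm(commands=[0, 0, 0.001, 0, 0, 0, 0, 0, 0.002, 0, 0, 0, 0, 0, 0.003, 0, 0, 0, 0, 0, 0.004, 0, 0, 0, 0, 0, 0.005, 0, 0, 0, 0, 0, 0.005, 0, 0, 0, 0, 0, 0.005, 0, 0, 0, 0, 0, 0.005, 0, 0, 0, 0, 0, 0.005, 0, 0, 0, 0, 0, 0.005, 0, 0, 0])

```text
t: 9.2
tcp_pos: [0.4983, -0.1262, 0.0534]
tool_rot: [0.991, -0.133, 0.002, 0.001]
force: [-6.1, 2.7, 37.4]
finger_gap: 0.001
gripper_force: 18.2
```

```bash
python3 - <<'E'
from h import *;st()
from station import manip
o=[]
for n in("side","top"):
    s=manip.snapshot(n); o.append(s["pixels"][90:310,250:510])
cv2.imwrite("pics/e.png",cv2.resize(np.hstack(o),(780,330)))
st()
E
```

```text
t 9.2 tcp well [-0.1968 -0.0003  0.0534] F well [ 1.   6.5 37.4] gap 0.0013787979299703342
[[0.001, -1.0, -0.001], [-1.0, -0.001, -0.005], [0.005, 0.001, -1.0]] [-0.47  0.67  1.85 -0.    0.62  1.37]
t 9.3 tcp well [-0.1968 -0.0003  0.0534] F well [ 0.1  6.4 37.6] gap -0.00012908578223366752
[[0.001, -1.0, -0.001], [-1.0, -0.001, -0.005], [0.005, 0.001, -1.0]] [-0.47  0.67  1.85 -0.    0.62  1.37]
```

View pics/e.png

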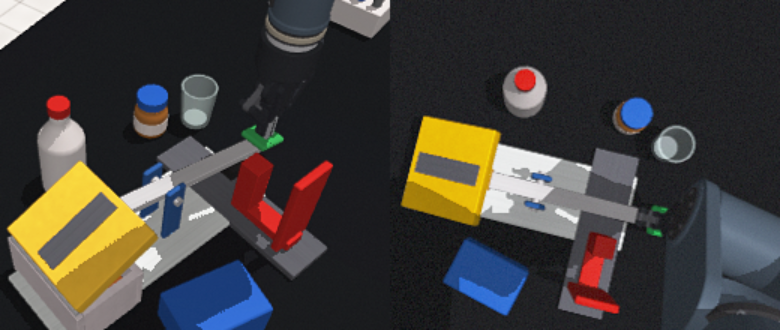

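The lever is at its stop and the flap is open, but 37 N is more than needed. I'll ease off to roughly 20 N while staying on the stop.

step_arm(commands=[0, 0, -0.001, 0, 0, 0, 0, 0, -0.002, 0, 0, 0, 0, 0, -0.003, 0, 0, 0, 0, 0, -0.003, 0, 0, 0, 0, 0, -0.003, 0, 0, 0, 0, 0, -0.003, 0, 0, 0, 0, 0, -0.003, 0, 0, 0, 0, 0, -0.003, 0, 0, 0, 0, 0, -0.003, 0, 0, 0, 0, 0, -0.003, 0, 0, 0])

```text
t: 10.3
tcp_pos: [0.4981, -0.1263, 0.054]
tool_rot: [0.991, -0.133, 0.002, 0.001]
force: [-2.6, 0.4, 17.5]
finger_gap: 0.001
gripper_force: 8.8
```

```bash
python3 - <<'E'
from h import *;st()
from station import manip
s=manip.sense()
if 14<s["force"][2]<32 and s["tcp_pos"][2]<.056: print(manip.sign_off())
E
```

```text
t 10.3 tcp well [-0.1969 -0.0002  0.054 ] F well [-0.3  2.6 17.5] gap 0.0005999751069141564
[[0.001, -1.0, -0.001], [-1.0, -0.001, -0.004], [0.004, 0.001, -1.0]] [-0.47  0.67  1.85 -0.    0.62  1.37]
the job is handed in; nothing more can be done
None
```

The job is handed in at 10.3 s: the catch is pushed to its stop, the pad is held down at the lever's stop with about 17 N, the flap is open and untouched, and the bottle, jar, beaker and tip box haven't moved.

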